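Steady the rocking candle stand

ROBOT

A 6-joint arm with a two-finger parallel gripper is mounted at the origin on the work surface; the furniture and walls round the work are solid. World frame = base frame: x ahead of the robot, y to its left, z up, the work surface at z = 0. Lengths are in m, angles in rad, forces in N, time in s.
With the tool pointing down it reaches from about 0.35 to 0.925 m from the base axis. Payload 6.4 kg.
Tool frame: the origin (TCP) lies at the very end of the fingers, on their centre line; the grasp point (between the pads) lies 19 mm behind it; z points along the fingers, y is the line along which they close (so a half turn about z gives the same grasp; the last joint's range is limited). The gripper opens to 85 mm and grips with 20 to 120 N. Pads are 22 mm wide; open, the fingers measure 114 mm over their backs; the gripper's body (76 mm by 85 mm) begins 54 mm behind the grasp point. The pads swing forward as they close: fully open they stand 13 mm farther back than shut.
Start: joints at [-1.483, 0.245, 1.558, -0, 1.339, -0.174], TCP at [0.168, -0.628, 0.231] pointing down, gripper open.
Joint ranges: [-3.13, 3.13], [-1.02, 2.26], [0.13, 2.54], [-0.95, 4.09], [0.21, 2.88], [-2.74, 2.74]. Speed limits (rad/s): [2.57, 2.57, 3.14, 3.14, 3.14, 3.14].

INTERFACE

Orientations are given as a unit quaternion [x, y, z, w].
In Python, from bench import read_state, get_image, calibration, sign_off, outline_of gives the robot as it stands. The module is installed in compiled form; this text tells all that it offers.
- The arm moves only by the tool carry_out, never from a script. Its argument "moves" is a list of rows, each an object with "fingers": the closure, from 0 (fully open) to 1 (shut); "xyz": the shift along the tool's x, y, z in m, a list of three; "turn": the turn, a rotation vector about the tool's x, y, z in rad, a list of three. In form: [{"fingers": fingers, "xyz": [tx, ty, tz], "turn": [rx, ry, rz]}, ...]. A call has 1 to 12 rows; each row is the pose to reach, as a shift and turn from the pose commanded when the call began, along the tool's axes at that moment; what a row does not reach only later rows make up. A row lasts 1/10 s, in which the tool goes at most 50 mm and 8.59 degrees, less where a joint would pass 70% of its speed; a pose out of reach is approached as far as the arm can. A call with a gripper value outside its range is refused whole. The fingers move at their own pace and stop on an object; the grip force is fixed at half the most. Time passes only in rows, so rows that repeat a pose let the fingers close. It gives the time, the measured TCP pose, the force, the opening and the grip force at its end, in the units of the state.
- read_state(): the state, without advancing time (a new reading comes with each control period).
- get_image(name): name is "scene" or "top" or "wrist"; returns the picture (400x640x3 uint8, red, green, blue); there is no depth.
- calibration(name): a dict with "camera_matrix" (3x3 intrinsics, pixels), "k1" (the pictures are not rectified: a ray, as slopes to the right and down, at radius r is drawn at 1 + k1 r^2 times it, then the intrinsics apply), "T" (4x4, takes a point from camera to world coordinates). Camera axes: x right, y down, z forward; pixel columns grow to the right and rows downward; lengths in m; the calibration is good to about 2 mm. A picture is of the moment at which its call begins: read the wrist's pose just before it. calibration takes no time and is no camera call; for the wrist camera it gives the pose at the moment of the call.
- sign_off(): hands the job in; it is judged then, once.
Trained networks look in the newest picture that a camera, given by its name, has taken for a name from the list of things; names that differ only in an ending like _2 or _b are one class to them, and where a whole thing is asked for, a point or a joint stands for the part that bears it (a point fixed in the world has none). Each returns a list of dicts, best first, with "p" (0 to 1); they miss things now and then, are a little off and sometimes report something else, mostly with a low value. They report only what shows in the picture. A call takes as long as a camera call. They do not tell look-alikes from the thing itself.
- outline_of(label, camera): "mask" (400x640 bool, what is visible of it) and "rect" ([centre column, centre row, width, height] in pixels, round what is visible of it).
The state is a dict: "clock": time; "joint_pos": joint angles; "qd": joint speeds; "effort": joint torques, N m; "eef_pos": TCP position; "tool_rot": TCP orientation; "contact_force": force on the tool from outside, world axes, zero at the start; "torque": the same for the moment, N m; "opening": finger opening in m; "grip_force": force on a finger pad.
Only numpy, scipy, OpenCV 4.12 (cv2) and the standard library are available. Lean on these libraries where they do the work, as an engineer would, in place of code of your own. Each camera call takes 0.05 s, during which the arm holds its last target. There are 200 camera calls.

TASK

The small four-legged candle stand rocks because two of its feet stand on raised arcs in its saucer. First nudge it round in the saucer, without lifting it out, until all four feet stand on the saucer's floor and it no longer rocks; then set the tea light upright in the middle of its top without dropping it, and let go. Leave the phone, mug, glue stick and binder clip where they are.

Things in the scene. Friction and masses are not known exactly. Their poses are not given: they have to be found in the camera images.
- saucer: Fixed round blue glazed saucer: outer diameter 138 mm, floor 4 mm above the desk, upright rim 18 mm high, inner diameter 130 mm. Origin: centre of its underside, z up.
- saucer_floor (a point): Centre of the saucer's floor. Two flat raised arcs lie on the floor, same blue, 6 mm high with steep ends, facing each other across the centre, each covering 68 degrees of the ring 50 to 63 mm from the centre. Where round the ring they lie differs each time, is unrelated to the saucer's axes and mostly hidden by the stand.
- stand: Loose candle stand, about 0.4 kg; slides easily in the saucer, whose rim keeps it centred with about 2 mm play. Origin: centre, level with the undersides of its feet; z up. While it rocks, two feet (one pair across) are on the arcs, it leans about 0.1 rad, origin about 10 mm above the desk. Turned 15 to 65 degrees either way, the feet drop off the arcs: level, origin 4 mm above the desk.
- stand_leg (a point): Top end of the stand's +x leg, 57 mm from its axis, 46 mm above its feet. Four such upright dark steel legs, 10 mm thick, on its +x, +y, -x and -y axes, ball feet of 6 mm radius; push them sideways above the saucer's rim. After the drop the stand turns about 10 degrees more until a foot meets the end of the next arc; forced past that, it climbs and rocks again.
- stand_top (a point): Centre of the upper face of the stand's round wooden top, 92 mm diameter, 38 mm above its feet; a dark ring of 43 mm diameter marks the middle. The legs rise 8 mm above this face, starting 52 mm from the centre.
- candle: Loose tea light, a round aluminium cup with pale green wax, 38 mm diameter, 17 mm high, 20 g, standing on the desk. Origin: centre of its underside, z up.
- phone: Mobile phone lying flat, 146 x 72 x 9 mm, long side along its x axis. Origin: centre of its underside. Leave alone.
- mug: Patterned mug, 78 mm wide, 108 mm with the handle, 89 mm high. Origin: underside. Leave alone.
- glue_stick: Red and blue glue stick standing upright, 25 mm diameter, 82 mm high. Origin: centre of its underside. Leave alone.
- binder_clip: Black binder clip standing on its back, 32 x 24 x 36 mm. Origin: underside. Leave alone.
Not all that is in view belongs to the job. Leave any white look-alike of the stand alone.

How it is judged:
On the way:
1. the stand is steady, all four feet on the saucer's floor, with the tea light not yet on it (angle between stand's own z axis and vertical below 0.025 rad and z of stand in the frame of saucer between 0.002 and 0.0065 m and horizontal distance between stand and saucer below 0.01 m and angular speed of stand below 0.1 rad/s and horizontal distance between candle and stand above 0.08 m), for 0.3 s.
At the end, for the whole second after the job is handed in: The stand is in the saucer, level within 0.025 rad, its origin 2 to 6.5 mm above the saucer's underside (all feet on the floor; seated is 4 mm) and within 10 mm of the saucer's centre; the tea light stands upright on its top within 16 mm of the middle; both at rest and released (angle between stand's own z axis and vertical below 0.025 rad and z of stand in the frame of saucer between 0.002 and 0.0065 m and horizontal distance between stand and saucer below 0.01 m and angular speed of stand below 0.1 rad/s and horizontal distance between candle and stand_top below 0.016 m and z of candle in the frame of stand_top between -0.003 and 0.003 m and angle between candle's own z axis and vertical below 0.08 rad and linear speed of each of candle, stand below 0.02 m/s); the robot touches nothing.
It fails at once if the stand is lifted out of the saucer or tipped far over (z of stand in the frame of saucer above 0.025 m or angle between stand's own z axis and vertical above 0.4 rad).
It fails at once if the tea light is dropped (falls faster than 0.5 m/s out of the fingers) (linear speed of candle above 0.5 m/s and contact force between candle and the fingers below 0.05 N).
It fails at once if phone, mug, glue stick or binder clip is moved by more than 20 mm or knocked over (distance of any of phone, mug, glue_stick, binder_clip from where it was at the start of the episode above 0.02 m or angle between any of phone, mug, glue_stick, binder_clip's own z axis and vertical above 0.5 rad).
It also fails if it takes over 61 s, if anything falls off the work surface, if the arm or the gripper's body presses on something with over 40 N, if the wrist force passes 120 N, or if a joint passes its speed limit or range.

## Working session

There is one attempt and no reset: what is moved stays moved. The work goes in short steps, Python scripts to look and compute and a tool call to move; the robot and the scene stay as the last step left them, time stands still between calls to the robot, and variables do not carry over. Pictures are saved under pics/ and viewed, at most 10 in all, crops included, and the job is handed in when it is done.

Besides the shell and the picture viewer there is one more tool, called after "Call:" as name(argument=value, ...) on one line, values as JSON. carry_out: Moves the arm, as the interface text tells. Its arguments: {"type":"object","properties":{"moves":{"type":"array","items":{"type":"object","properties":{"fingers":{"type":"number"},"xyz":{"type":"array","items":{"type":"number"}},"turn":{"type":"array","items":{"type":"number"}}}}}},"required":["moves"]}

```bash
mkdir -p pics; cat > h.py <<'E'
import numpy as np, cv2
from bench import *
def pix2ray(name,uv):
    c=calibration(name);K=np.array(c["camera_matrix"]);k=c["k1"];T=np.array(c["T"])
    d=np.array([(uv[0]-K[0,2])/K[0,0],(uv[1]-K[1,2])/K[1,1]]);u=d.copy()
    for _ in range(20): u=d/(1+k*(u@u))
    return T[:3,3],T[:3,:3]@np.array([u[0],u[1],1])
def at_z(name,uv,z):
    o,d=pix2ray(name,uv);return o+d*(z-o[2])/d[2]
def proj(name,P):
    c=calibration(name);K=np.array(c["camera_matrix"]);k=c["k1"];T=np.array(c["T"])
    q=T[:3,:3].T@(np.array(P)-T[:3,3]);s=q[:2]/q[2];s=s*(1+k*(s@s))
    return K[0,0]*s[0]+K[0,2],K[1,1]*s[1]+K[1,2]
def save(name,f):
    im=get_image(name);cv2.imwrite("pics/"+f,im[:,:,::-1]);return im
E
python3 - <<'E'
from h import *
a=save("top","top0.png");b=save("scene","sc0.png")
for cam in("top","scene"):
    print(cam,np.round(calibration(cam)["T"],3).tolist())
    for l in["stand","saucer","candle","phone","mug","glue_stick","binder_clip"]:
        for o in outline_of(l,cam)[:3]: print(l,round(o["p"],2),np.round(o["rect"]),at_z(cam,o["rect"][:2],0.02).round(3))
s=read_state();print(s["tool_rot"],s["clock"])
E
```

```text
top [[-0.018, -0.996, 0.084, 0.324], [-0.999, 0.02, 0.027, 0.034], [-0.028, -0.084, -0.996, 1.238], [0.0, 0.0, 0.0, 1.0]]
stand 0.62 [321. 171.  43.  40.] [0.497 0.067 0.02 ]
stand 0.59 [226. 287.  52.  50.] [0.21  0.309 0.02 ]
stand 0.57 [279. 125.  15.  15.] [0.618 0.173 0.02 ]
saucer 0.71 [411. 178.  13.  16.] [ 0.474 -0.16   0.02 ]
saucer 0.65 [322. 173.  50.  56.] [0.492 0.066 0.02 ]
candle 0.45 [413. 180.  12.  16.] [ 0.469 -0.164  0.02 ]
phone 0.81 [420. 233.  32.  58.] [ 0.335 -0.178  0.02 ]
phone 0.29 [390. 118.  14.  17.] [ 0.629 -0.111  0.02 ]
mug 0.76 [225. 231.  41.  39.] [0.35  0.311 0.02 ]
glue_stick 0.72 [392. 118.  15.  16.] [ 0.629 -0.116  0.02 ]
glue_stick 0.38 [323. 170.  52.  56.] [0.499 0.062 0.02 ]
binder_clip 0.67 [278. 126.  12.  15.] [0.617 0.176 0.02 ]
scene [[-0.453, -0.561, 0.693, -0.513], [-0.891, 0.266, -0.367, 0.55], [0.021, -0.784, -0.621, 0.893], [0.0, 0.0, 0.0, 1.0]]
stand 0.97 [256. 302.  53.  53.] [0.196 0.308 0.02 ]
stand 0.6 [297. 193.  41.  42.] [0.508 0.06  0.02 ]
saucer 0.72 [297. 203.  48.  32.] [0.471 0.079 0.02 ]
mug 0.7 [236. 251.  36.  51.] [0.365 0.291 0.02 ]
glue_stick 0.72 [332. 153.   6.  25.] [ 0.645 -0.125  0.02 ]
binder_clip 0.48 [242. 188.  12.   7.] [0.595 0.189 0.02 ]
[ 9.91443792e-01  1.30534318e-01  2.66357552e-07 -8.38077443e-06] 0.8
```

```bash
python3 - <<'E'
import cv2,numpy as np
a=cv2.imread("pics/top0.png")[70:330,190:460]
cv2.imwrite("pics/top0c.png",cv2.resize(a,None,fx=2.2,fy=2.2,interpolation=cv2.INTER_CUBIC))
E
```

```text
(no output)
```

View pics/top0c.png

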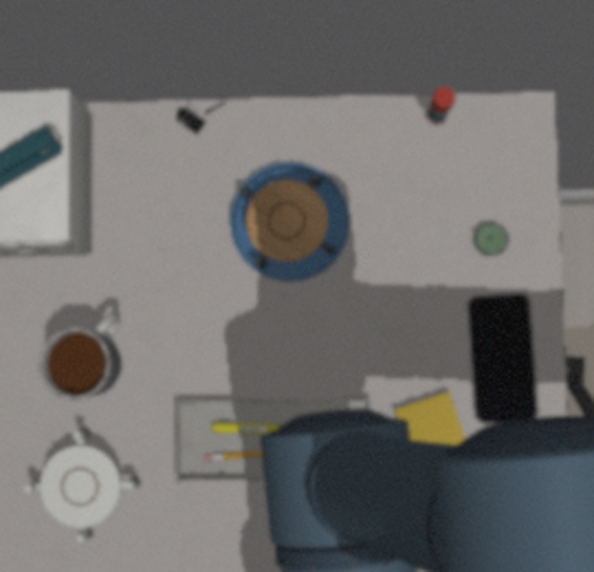

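The candle stand is the wooden one in the blue saucer at top-camera pixel (321,171). The white one at (226,290) is a look-alike, so I'll leave it alone. The tea light is the green disc at about (413,178). Next I'll look from close by.

```bash
cat >> h.py <<'E'
from scipy.spatial.transform import Rotation as R
def totool(target,yaw=None):
    s=read_state();r=R.from_quat(s["tool_rot"]);d=r.inv().apply(np.array(target)-s["eef_pos"])
    x=r.apply([1,0,0]);y0=np.arctan2(x[1],x[0])
    out=[d.round(4).tolist(),"yawnow",round(np.degrees(y0),1)]
    if yaw is not None:
        k=(yaw-y0+np.pi)%(2*np.pi)-np.pi; out+=["turn z",round(-k,3)]
    return out
E
python3 - <<'E'
from h import *
s=read_state();r=R.from_quat(s["tool_rot"]);T=np.array(calibration("wrist")["T"])
print(r.inv().apply(T[:3,3]-s["eef_pos"]),(r.inv().as_matrix()@T[:3,:3]).round(3),calibration("wrist")["camera_matrix"])
print(totool([0.40,0.04,0.30]), at_z("top",[413,178.5],0.017), at_z("top",[320.5,170],0.045))
E
```

```text
[ 7.66638187e-02 -1.07099590e-04 -1.43255221e-01] [[-0.    -0.953 -0.302]
 [ 1.    -0.    -0.   ]
 [ 0.    -0.302  0.953]] [[296.94097211   0.         318.49224976]
 [  0.         296.94097211 196.47718258]
 [  0.           0.           1.        ]]
[[0.3967, -0.5851, -0.0687], 'yawnow', np.float64(15.0)] [ 0.47358585 -0.16459998  0.017     ] [0.49600784 0.06730244 0.045     ]
```

```bash
python3 - <<'E'
from h import *
print(totool([0.495,0.067,0.18]))
E
```

```text
[[0.4955, -0.5866, 0.0513], 'yawnow', np.float64(15.0)]
```

Call:
carry_out(moves=[{"fingers": 0, "xyz": [0.25, -0.29, 0], "turn": [0, 0, 0]}, {"fingers": 0, "xyz": [0.25, -0.29, 0], "turn": [0, 0, 0]}, {"fingers": 0, "xyz": [0.25, -0.29, 0], "turn": [0, 0, 0]}, {"fingers": 0, "xyz": [0.25, -0.29, 0], "turn": [0, 0, 0]}, {"fingers": 0, "xyz": [0.25, -0.29, 0], "turn": [0, 0, 0]}, {"fingers": 0, "xyz": [0.495, -0.587, 0], "turn": [0, 0, 0]}, {"fingers": 0, "xyz": [0.495, -0.587, 0.03], "turn": [0, 0, 0]}, {"fingers": 0, "xyz": [0.495, -0.587, 0.03], "turn": [0, 0, 0]}, {"fingers": 0, "xyz": [0.495, -0.587, 0.03], "turn": [0, 0, 0]}, {"fingers": 0, "xyz": [0.495, -0.587, 0.05], "turn": [0, 0, 0]}, {"fingers": 0, "xyz": [0.495, -0.587, 0.05], "turn": [0, 0, 0]}, {"fingers": 0, "xyz": [0.495, -0.587, 0.05], "turn": [0, 0, 0]}])

```text
clock: 2.0
eef_pos: [0.4239, -0.0845, 0.2031]
tool_rot: [0.991, 0.13, 0.001, 0.001]
contact_force: [-0.5, -0.6, 0.6]
opening: 0.0854
grip_force: 0.0
```

```bash
python3 - <<'E'
from h import *
print(totool([0.495,0.067,0.18]))
E
```

```text
[[0.1078, -0.128, 0.0231], 'yawnow', np.float64(15.0)]
```

Call:
carry_out(moves=[{"fingers": 0, "xyz": [0.108, -0.128, 0.023], "turn": [0, 0, 0]}, {"fingers": 0, "xyz": [0.108, -0.128, 0.023], "turn": [0, 0, 0]}, {"fingers": 0, "xyz": [0.108, -0.128, 0.023], "turn": [0, 0, 0]}, {"fingers": 0, "xyz": [0.108, -0.128, 0.023], "turn": [0, 0, 0]}, {"fingers": 0, "xyz": [0.108, -0.128, 0.023], "turn": [0, 0, 0]}, {"fingers": 0, "xyz": [0.108, -0.128, 0.023], "turn": [0, 0, 0]}])

```text
clock: 2.6
eef_pos: [0.4943, 0.065, 0.1798]
tool_rot: [0.991, 0.131, -0.0, 0.0]
contact_force: [-0.6, -1.1, -0.1]
opening: 0.0858
grip_force: 0.0
```

```bash
python3 - <<'E'
from h import *
im=save("wrist","w1.png")
for l in["stand","saucer","stand_leg","stand_top"]:
    for o in outline_of(l,"wrist")[:2]: print(l,round(o["p"],2),np.round(o["rect"]),at_z("wrist",o["rect"][:2],0.045).round(3))
print(read_state()["eef_pos"])
E
```

```text
stand 0.89 [318. 181. 105. 106.] [0.498 0.066 0.045]
stand 0.61 [ 61. 329.  71.  64.] [0.241 0.319 0.045]
saucer 0.95 [319. 170. 136. 128.] [0.509 0.067 0.045]
stand_leg 0.81 [315. 181. 104. 106.] [0.498 0.068 0.045]
stand_leg 0.61 [ 63. 334.  70.  67.] [0.235 0.317 0.045]
stand_top 0.73 [ 62. 330.  73.  69.] [0.241 0.317 0.045]
stand_top 0.62 [316. 180. 103. 107.] [0.498 0.068 0.045]
[0.49442443 0.06412643 0.18010637]
```

View pics/w1.png

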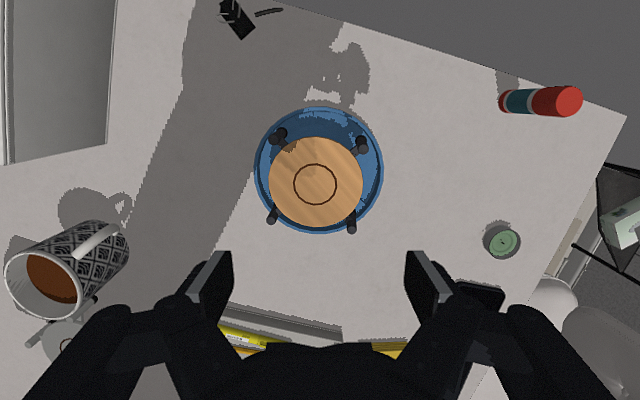

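The picture shows the stand centred at (316,180), its legs at about (278,136), (362,144), (352,228) and (271,219), and the candle at (501,240). I'll zoom in to check the arcs.

```bash
python3 - <<'E'
from h import *
a=cv2.imread("pics/w1.png")[95:245,240:400]
a=np.clip(a.astype(float)*1.5,0,255).astype(np.uint8)
cv2.imwrite("pics/w1c.png",cv2.resize(a,None,fx=4,fy=4,interpolation=cv2.INTER_CUBIC))
print("saucer",at_z("wrist",[319,170],0.012))
E
```

```text
saucer [0.50211878 0.06575688 0.012     ]
```

View pics/w1c.png

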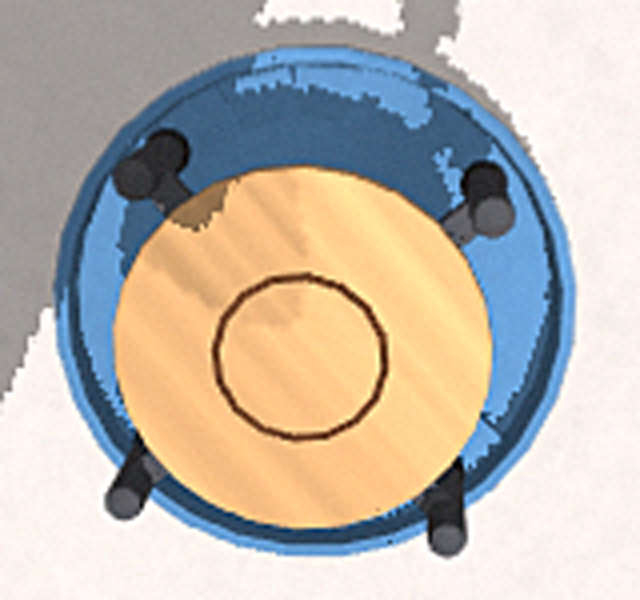

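```bash
python3 - <<'E'
from h import *
C=np.array([0.5021,0.0658])
def w(p,z):
    q=at_z("wrist",[240+p[0]/4,95+p[1]/4],z)[:2]-C
    print(p,z,np.round((q+C),4),"r",np.hypot(*q).round(4),"ang",np.degrees(np.arctan2(q[1],q[0])).round(1))
for p in[(293,68),(296,80),(485,422),(496,435)]:
    for z in(.004,.010): w(p,z)
for p in[(135,175),(492,215),(447,540),(123,502)]: w(p,.056)
for p in[(168,150),(485,180)]: w(p,.01)
for p in[(57,300),(573,300),(315,45),(315,555)]: w(p,.018)
print(at_z("wrist",[501,241],0.017))
E
```

```text
(293, 68) 0.004 [0.5583 0.0869] r 0.0601 ang 20.6
(293, 68) 0.01 [0.5585 0.0868] r 0.0602 ang 20.5
(296, 80) 0.004 [0.5556 0.0854] r 0.057 ang 20.1
(296, 80) 0.01 [0.5558 0.0854] r 0.0572 ang 20.0
(485, 422) 0.004 [0.4787 0.0099] r 0.0606 ang -112.8
(485, 422) 0.01 [0.4803 0.0113] r 0.0587 ang -111.8
(496, 435) 0.004 [0.4757 0.0057] r 0.0656 ang -113.7
(496, 435) 0.01 [0.4775 0.0072] r 0.0636 ang -112.8
(135, 175) 0.056 [0.5286 0.1147] r 0.0556 ang 61.5
(492, 215) 0.056 [0.5406 0.0351] r 0.0492 ang -38.6
(447, 540) 0.056 [0.4618 0.0218] r 0.0596 ang -132.5
(123, 502) 0.056 [0.4512 0.1007] r 0.0618 ang 145.6
(168, 150) 0.01 [0.5303 0.113 ] r 0.055 ang 59.2
(485, 180) 0.01 [0.5441 0.0312] r 0.0544 ang -39.5
(57, 300) 0.018 [0.486  0.1319] r 0.0681 ang 103.7
(573, 300) 0.018 [0.5208 0.0008] r 0.0676 ang -73.9
(315, 45) 0.018 [0.5655 0.0829] r 0.0657 ang 15.1
(315, 555) 0.018 [0.4327 0.0476] r 0.0717 ang -165.3
[ 0.47684964 -0.15900292  0.017     ]
```

```bash
cat >> h.py <<'E'
C=np.array([0.500,0.066])
def arc(th,r=.060,z=.030):
    t=np.radians(th);return totool([C[0]+r*np.cos(t),C[1]+r*np.sin(t),z],t)
E
python3 - <<'E'
from h import *
print(read_state()["joint_pos"].round(2) if hasattr(read_state()["joint_pos"],'round') else read_state()["joint_pos"])
print(arc(-36,z=.11))
E
```

```text
[-0.1  -0.06  1.98 -0.    1.22  1.21]
[[0.0437, 0.0462, 0.0701], 'yawnow', np.float64(14.9), 'turn z', np.float64(0.888)]
```

Call:
carry_out(moves=[{"fingers": 0.71, "xyz": [0.044, 0.046, 0.05], "turn": [0, 0, 0.888]}, {"fingers": 0.71, "xyz": [0.044, 0.046, 0.05], "turn": [0, 0, 0.888]}, {"fingers": 0.71, "xyz": [0.044, 0.046, 0.05], "turn": [0, 0, 0.888]}, {"fingers": 0.71, "xyz": [0.044, 0.046, 0.05], "turn": [0, 0, 0.888]}, {"fingers": 0.71, "xyz": [0.044, 0.046, 0.07], "turn": [0, 0, 0.888]}, {"fingers": 0.71, "xyz": [0.044, 0.046, 0.07], "turn": [0, 0, 0.888]}, {"fingers": 0.71, "xyz": [0.044, 0.046, 0.07], "turn": [0, 0, 0.888]}, {"fingers": 0.71, "xyz": [0.044, 0.046, 0.07], "turn": [0, 0, 0.888]}])

```text
clock: 3.65
eef_pos: [0.5492, 0.0315, 0.1103]
tool_rot: [0.952, -0.307, 0.0, -0.0]
contact_force: [-0.4, 0.5, 0.1]
opening: 0.0244
grip_force: 0.0
```

```bash
python3 - <<'E'
from h import *
im=save("wrist","w2.png")
print(arc(-36,z=.03))
a=cv2.imread("pics/w2.png")[40:390,120:520]
a=np.clip(a.astype(float)*1.5,0,255).astype(np.uint8)
cv2.imwrite("pics/w2c.png",cv2.resize(a,None,fx=1.7,fy=1.7))
for l in["stand","saucer"]:
    for o in outline_of(l,"wrist")[:1]: print(l,o["rect"])
E
```

```text
[[-0.0001, 0.0012, 0.0804], 'yawnow', np.float64(-35.8), 'turn z', np.float64(0.004)]
stand [319.9, 275.0, 153.8, 144.0]
saucer [320.5, 229.0, 157.7, 89.8]
```

View pics/w2c.png

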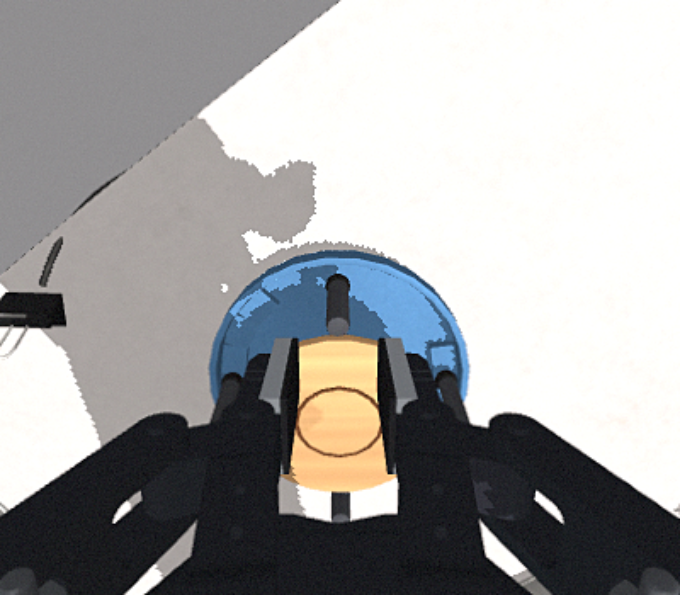

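The fingers line up with leg B, whose top is at crop (338,325). Radial arc ends show at crop (268,293) on the left and (430,350) on the right. I'll turn these into angles.

```bash
python3 - <<'E'
from h import *
def w(p,z):
    q=at_z("wrist",[120+p[0]/1.7,40+p[1]/1.7],z)[:2]-C
    print(p,z,"r",np.hypot(*q).round(4),"ang",np.degrees(np.arctan2(q[1],q[0])).round(1))
for p in[(262,287),(277,300),(246,312),(236,333),(427,347),(450,344),(430,368),(385,290)]:
    for z in(.004,.010): w(p,z)
print(at_z("wrist",[120+338/1.7,40+325/1.7],.062))
for t in range(-36,40,8): print(t,arc(t))
E
```

```text
(262, 287) 0.004 r 0.0614 ang 5.5
(262, 287) 0.01 r 0.0624 ang 3.5
(277, 300) 0.004 r 0.0509 ang 4.5
(277, 300) 0.01 r 0.0522 ang 2.2
(246, 312) 0.004 r 0.0591 ang 21.5
(246, 312) 0.01 r 0.0595 ang 18.9
(236, 333) 0.004 r 0.0592 ang 34.9
(236, 333) 0.01 r 0.059 ang 31.9
(427, 347) 0.004 r 0.0495 ang -112.7
(427, 347) 0.01 r 0.0492 ang -109.0
(450, 344) 0.004 r 0.0621 ang -113.8
(450, 344) 0.01 r 0.0614 ang -110.8
(430, 368) 0.004 r 0.0507 ang -127.8
(430, 368) 0.01 r 0.0494 ang -124.0
(385, 290) 0.004 r 0.0506 ang -64.4
(385, 290) 0.01 r 0.0523 ang -62.7
[0.54121672 0.03691657 0.062     ]
-36 [[-0.0, 0.0014, 0.0804], 'yawnow', np.float64(-35.8), 'turn z', np.float64(0.003)]
-28 [[-0.0006, -0.007, 0.0804], 'yawnow', np.float64(-35.8), 'turn z', np.float64(-0.136)]
-20 [[-0.0023, -0.0152, 0.0804], 'yawnow', np.float64(-35.8), 'turn z', np.float64(-0.276)]
-12 [[-0.0051, -0.0231, 0.0804], 'yawnow', np.float64(-35.8), 'turn z', np.float64(-0.416)]
-4 [[-0.009, -0.0305, 0.0804], 'yawnow', np.float64(-35.8), 'turn z', np.float64(-0.555)]
4 [[-0.0139, -0.0373, 0.0804], 'yawnow', np.float64(-35.8), 'turn z', np.float64(-0.695)]
12 [[-0.0197, -0.0433, 0.0804], 'yawnow', np.float64(-35.8), 'turn z', np.float64(-0.835)]
20 [[-0.0263, -0.0485, 0.0804], 'yawnow', np.float64(-35.8), 'turn z', np.float64(-0.974)]
28 [[-0.0335, -0.0527, 0.0804], 'yawnow', np.float64(-35.8), 'turn z', np.float64(-1.114)]
36 [[-0.0413, -0.0558, 0.0804], 'yawnow', np.float64(-35.8), 'turn z', np.float64(-1.253)]
```

Both arc ends fit together: the arcs span about 3 to 70° and −177 to −110°. Leg B is at −35° and needs to end near −9°, so I'll turn it anticlockwise by about 27°.

Call:
carry_out(moves=[{"fingers": 0.71, "xyz": [0, 0.001, 0.03], "turn": [0, 0, 0]}, {"fingers": 0.71, "xyz": [0, 0.001, 0.06], "turn": [0, 0, 0]}, {"fingers": 0.71, "xyz": [0, 0.001, 0.08], "turn": [0, 0, 0]}, {"fingers": 0.71, "xyz": [0, 0.001, 0.08], "turn": [0, 0, 0]}, {"fingers": 0.78, "xyz": [0, 0.001, 0.08], "turn": [0, 0, 0]}, {"fingers": 0.78, "xyz": [0, 0.001, 0.08], "turn": [0, 0, 0]}])

```text
clock: 4.4
eef_pos: [0.5497, 0.0311, 0.0315]
tool_rot: [0.951, -0.308, 0.001, -0.0]
contact_force: [-0.7, 0.5, 0.4]
opening: 0.0189
grip_force: 0.0
```

```bash
python3 - <<'E'
from h import *
for t in range(-36,8,4): print(t,arc(t))
E
```

```text
-36 [[-0.0007, 0.001, 0.0015], 'yawnow', np.float64(-35.9), 'turn z', np.float64(0.003)]
-32 [[-0.0008, -0.0032, 0.0015], 'yawnow', np.float64(-35.9), 'turn z', np.float64(-0.067)]
-28 [[-0.0012, -0.0074, 0.0015], 'yawnow', np.float64(-35.9), 'turn z', np.float64(-0.137)]
-24 [[-0.002, -0.0115, 0.0015], 'yawnow', np.float64(-35.9), 'turn z', np.float64(-0.207)]
-20 [[-0.003, -0.0156, 0.0015], 'yawnow', np.float64(-35.9), 'turn z', np.float64(-0.277)]
-16 [[-0.0042, -0.0195, 0.0015], 'yawnow', np.float64(-35.9), 'turn z', np.float64(-0.347)]
-12 [[-0.0058, -0.0234, 0.0015], 'yawnow', np.float64(-35.9), 'turn z', np.float64(-0.416)]
-8 [[-0.0076, -0.0272, 0.0015], 'yawnow', np.float64(-35.9), 'turn z', np.float64(-0.486)]
-4 [[-0.0097, -0.0308, 0.0015], 'yawnow', np.float64(-35.9), 'turn z', np.float64(-0.556)]
0 [[-0.0121, -0.0343, 0.0015], 'yawnow', np.float64(-35.9), 'turn z', np.float64(-0.626)]
4 [[-0.0146, -0.0376, 0.0015], 'yawnow', np.float64(-35.9), 'turn z', np.float64(-0.696)]
```

Call:
carry_out(moves=[{"fingers": 0.78, "xyz": [-0.0008, -0.003, 0.0], "turn": [0, 0, -0.067]}, {"fingers": 0.78, "xyz": [-0.0012, -0.0074, 0.0], "turn": [0, 0, -0.137]}, {"fingers": 0.78, "xyz": [-0.0015, -0.0095, 0.0], "turn": [0, 0, -0.172]}, {"fingers": 0.78, "xyz": [-0.002, -0.0115, 0.0], "turn": [0, 0, -0.207]}, {"fingers": 0.78, "xyz": [-0.0025, -0.0135, 0.0], "turn": [0, 0, -0.242]}, {"fingers": 0.78, "xyz": [-0.003, -0.0156, 0.0], "turn": [0, 0, -0.277]}, {"fingers": 0.78, "xyz": [-0.0036, -0.0175, 0.0], "turn": [0, 0, -0.312]}, {"fingers": 0.78, "xyz": [-0.0042, -0.0195, 0.0], "turn": [0, 0, -0.347]}, {"fingers": 0.78, "xyz": [-0.005, -0.0215, 0.0], "turn": [0, 0, -0.382]}, {"fingers": 0.78, "xyz": [-0.0058, -0.0234, 0.0], "turn": [0, 0, -0.416]}, {"fingers": 0.78, "xyz": [-0.0067, -0.0253, 0.0], "turn": [0, 0, -0.451]}, {"fingers": 0.78, "xyz": [-0.0087, -0.029, 0.0], "turn": [0, 0, -0.521]}])

```text
clock: 5.6
eef_pos: [0.5596, 0.0598, 0.0317]
tool_rot: [0.999, -0.051, 0.002, 0.0]
contact_force: [-0.3, -0.1, -0.3]
opening: 0.0187
grip_force: 0.0
```

Call:
carry_out(moves=[{"fingers": 0.78, "xyz": [0, 0, 0], "turn": [0, 0, 0]}, {"fingers": 0.78, "xyz": [0, 0, 0], "turn": [0, 0, 0]}])

```text
clock: 5.8
eef_pos: [0.5591, 0.0598, 0.031]
tool_rot: [0.999, -0.053, 0.001, 0.0]
contact_force: [0.7, 0.4, 0.0]
opening: 0.0187
grip_force: 0.0
```

```bash
python3 - <<'E'
from h import *
print(arc(-6)); im=save("wrist","w3.png")
a=cv2.imread("pics/w3.png")[100:400,120:520]
a=np.clip(a.astype(float)*1.5,0,255).astype(np.uint8)
cv2.imwrite("pics/w3c.png",cv2.resize(a,None,fx=1.9,fy=1.9))
E
```

```text
[[0.0006, -0.0, 0.001], 'yawnow', np.float64(-6.1), 'turn z', np.float64(-0.002)]
```

View pics/w3c.png

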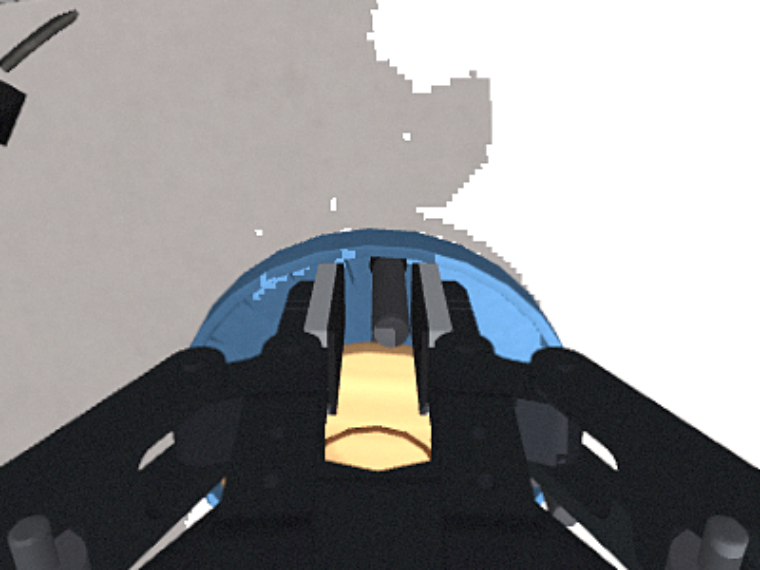

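The leg top at crop (390,330) rests against the right finger, and the arc end at (350,270) is just beyond the foot. I'll back off and check that the stand is level.

Call:
carry_out(moves=[{"fingers": 0.78, "xyz": [0, 0.003, 0], "turn": [0, 0, 0]}, {"fingers": 0.7, "xyz": [0, 0.003, -0.03], "turn": [0, 0, 0]}, {"fingers": 0.6, "xyz": [0, 0.003, -0.07], "turn": [0, 0, 0]}, {"fingers": 0, "xyz": [-0.01, 0.003, -0.11], "turn": [0, 0, 0]}, {"fingers": 0, "xyz": [-0.06, 0.003, -0.14], "turn": [0, 0, 0]}, {"fingers": 0, "xyz": [-0.06, 0.003, -0.14], "turn": [0, 0, 0]}, {"fingers": 0, "xyz": [-0.06, 0.003, -0.14], "turn": [0, 0, 0]}])

```text
clock: 6.55
eef_pos: [0.4981, 0.0631, 0.1708]
tool_rot: [0.999, -0.053, 0.001, 0.0]
contact_force: [0.1, 0.1, -0.1]
opening: 0.085
grip_force: 0.0
```

```bash
python3 - <<'E'
from h import *
im=save("wrist","w4.png");o=outline_of("stand","wrist")[0];r=o["rect"];print(r)
c,l=int(r[1]),int(r[0]);t,l=c-75,l-80
a=cv2.imread("pics/w4.png")[t:t+150,l:l+160];print("origin",l,t)
a=np.clip(a.astype(float)*1.5,0,255).astype(np.uint8)
cv2.imwrite("pics/w4c.png",cv2.resize(a,None,fx=4,fy=4,interpolation=cv2.INTER_CUBIC))
E
```

```text
[156.6, 380.6, 47.9, 38.7]
origin 76 305
```

View pics/w4c.png

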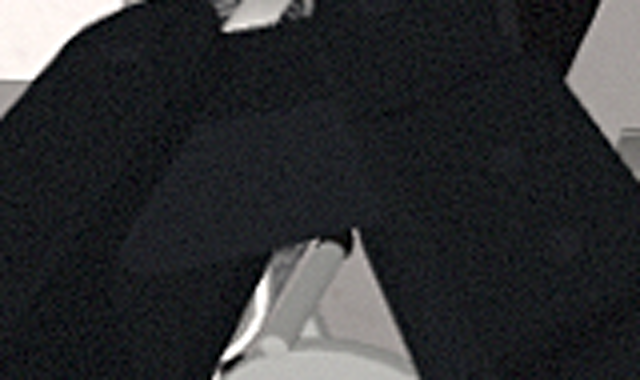

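That crop shows only the white look-alike, which the network picked. I'll crop where the real stand projects instead.

```bash
python3 - <<'E'
from h import *
u,v=proj("wrist",[C[0],C[1],.04]);l,t=int(u)-80,int(v)-75
a=cv2.imread("pics/w4.png")[t:t+150,l:l+160];print("origin",l,t)
a=np.clip(a.astype(float)*1.5,0,255).astype(np.uint8)
cv2.imwrite("pics/w4d.png",cv2.resize(a,None,fx=4,fy=4,interpolation=cv2.INTER_CUBIC))
E
```

```text
origin 235 110
```

View pics/w4d.png

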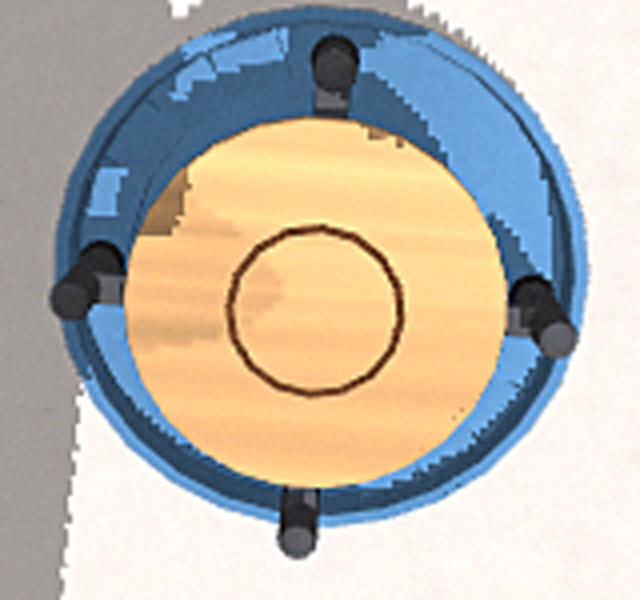

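The view is clear. Leg tops are at crop (334,72), (557,336), (297,541) and (72,299), and the ring centre is at (316,310). I'll solve for the tilt.

```bash
cat > pnp.py <<'E'
from h import *
def pose(px,org,sc=4,ring=True):
    P=[(np.array(p)/sc+org) for p in px]
    c=calibration("wrist");T=np.array(c["T"])
    ob=np.array([[.057,0,.046],[0,-.057,.046],[-.057,0,.046],[0,.057,.046],[0,0,.038]])
    from scipy.optimize import least_squares
    def f(x):
        q=R.from_rotvec([x[3],x[4],0])*R.from_euler('z',x[5])
        return np.concatenate([np.array(proj("wrist",q.apply(o)+x[:3]))-p for o,p in zip(ob,P)])
    s=least_squares(f,[.5,.066,.005,0,0,-.15]);print("xyz",s.x[:3].round(4),"tilt",s.x[3:5].round(3),"yaw",np.degrees(s.x[5]).round(1),"res",s.fun.round(2))
E
python3 - <<'E'
from pnp import *
pose([(334,72),(557,336),(297,541),(72,299),(316,310)],[235,110])
# reference check of tilt on start picture is not possible (camera moved)
C0=C
for p in [(290,40),(110,100),(150,105)]:
    for z in(.004,.01):
        q=at_z("wrist",[235+p[0]/4,110+p[1]/4],z)[:2]-C0; print(p,np.hypot(*q).round(4),np.degrees(np.arctan2(q[1],q[0])).round(1))
E
```

```text
xyz [ 0.4956  0.0676 -0.0013] tilt [0.002 0.038] yaw -10.6 res [ 0.06 -0.37 -0.26  0.26  0.2  -0.04  0.1   0.13 -0.1   0.05]
(290, 40) 0.0591 1.6
(290, 40) 0.0594 1.3
(110, 100) 0.0696 45.1
(110, 100) 0.0691 44.1
(150, 105) 0.061 40.0
(150, 105) 0.0608 39.0
```

```bash
python3 - <<'E'
import pnp,h,numpy as np
from h import *
cal=calibration("wrist");s=read_state()
def TF(p,q):
    T=np.eye(4);T[:3,:3]=R.from_quat(q).as_matrix();T[:3,3]=p;return T
X=np.linalg.inv(TF(s["eef_pos"],s["tool_rot"]))@np.array(cal["T"])
T1=TF([.49442,.06413,.18011],[0.9914,0.1305,0,0])@X
c1=dict(cal);c1["T"]=T1
h.calibration=lambda n:c1; pnp.calibration=h.calibration
pnp.pose([(492,215),(447,540),(123,502),(135,175),(302,357)],[240,95])
E
```

```text
xyz [0.4973 0.0645 0.009 ] tilt [-0.08  -0.054] yaw -35.2 res [ 0.2  -0.23 -0.04  0.2  -0.02 -0.12  0.12  0.39 -0.29 -0.25]
```

The measured tilt is within noise of level: z has dropped 10 mm since the rocking pose, and yaw −10.6° lies inside the free window. Next, the candle.

```bash
python3 - <<'E'
from h import *
print(totool([.475,-.162,.13],np.radians(34)))
E
```

```text
[[0.0006, 0.2262, 0.0391], 'yawnow', np.float64(-6.1), 'turn z', np.float64(-0.699)]
```

Call:
carry_out(moves=[{"fingers": 0, "xyz": [0, 0.2, 0], "turn": [0, 0, -0.7]}, {"fingers": 0, "xyz": [0, 0.2, 0], "turn": [0, 0, -0.7]}, {"fingers": 0, "xyz": [0, 0.2, 0], "turn": [0, 0, -0.7]}, {"fingers": 0, "xyz": [0, 0.226, 0.03], "turn": [0, 0, -0.7]}, {"fingers": 0, "xyz": [0, 0.226, 0.04], "turn": [0, 0, -0.7]}, {"fingers": 0, "xyz": [0, 0.226, 0.04], "turn": [0, 0, -0.7]}, {"fingers": 0, "xyz": [0, 0.226, 0.04], "turn": [0, 0, -0.7]}, {"fingers": 0, "xyz": [0, 0.226, 0.04], "turn": [0, 0, -0.7]}])

```text
clock: 7.45
eef_pos: [0.4745, -0.1615, 0.1288]
tool_rot: [0.956, 0.292, -0.001, -0.001]
contact_force: [-0.3, -0.2, -0.4]
opening: 0.0857
grip_force: 0.0
```

```bash
python3 - <<'E'
from h import *
im=save("wrist","w5.png")
for o in outline_of("candle","wrist")[:2]:
    print(o["p"],o["rect"],at_z("wrist",o["rect"][:2],.01))
g=cv2.cvtColor(im,cv2.COLOR_RGB2HSV);m=((g[...,0]>45)&(g[...,0]<85)&(g[...,1]>50)&(g[...,2]>50)).astype(np.uint8)
n,L,S,ce=cv2.connectedComponentsWithStats(m);i=1+S[1:,4].argmax();print(S[i],ce[i])
p=at_z("wrist",ce[i],.016);print(p,totool([p[0],p[1],.003],np.radians(34)))
u,v=map(int,ce[i]);a=im[max(0,v-110):v+110,u-150:u+150,::-1];cv2.imwrite("pics/w5c.png",cv2.resize(a,None,fx=2,fy=2))
E
```

```text
0.61 [322.8, 191.2, 40.1, 43.4] [ 0.47584339 -0.16465019  0.01      ]
[303 174  38  36 716] [321.12290503 191.59078212]
[ 0.47611659 -0.1625304   0.016     ] [[-0.0, 0.002, 0.1267], 'yawnow', np.float64(34.1), 'turn z', np.float64(0.002)]
```

View pics/w5c.png

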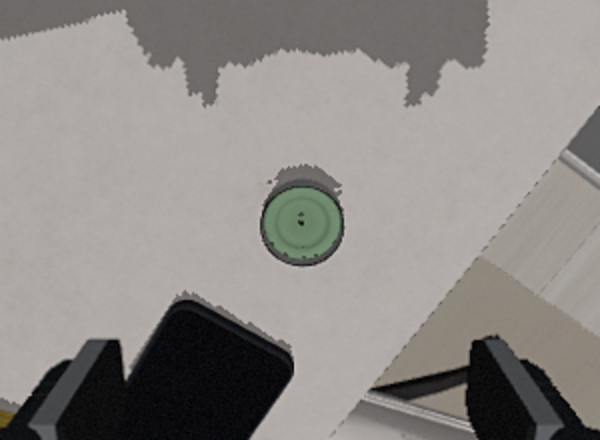

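Call:
carry_out(moves=[{"fingers": 0.33, "xyz": [0, 0.002, 0.04], "turn": [0, 0, 0]}, {"fingers": 0.33, "xyz": [0, 0.002, 0.08], "turn": [0, 0, 0]}, {"fingers": 0.33, "xyz": [0, 0.002, 0.11], "turn": [0, 0, 0]}, {"fingers": 0.33, "xyz": [0, 0.002, 0.126], "turn": [0, 0, 0]}, {"fingers": 0.33, "xyz": [0, 0.002, 0.126], "turn": [0, 0, 0]}, {"fingers": 0.6, "xyz": [0, 0.002, 0.126], "turn": [0, 0, 0]}, {"fingers": 0.6, "xyz": [0, 0.002, 0.126], "turn": [0, 0, 0]}, {"fingers": 0.7, "xyz": [0, 0.002, 0.126], "turn": [0, 0, 0]}, {"fingers": 0.7, "xyz": [0, 0.002, 0.126], "turn": [0, 0, 0]}])

```text
clock: 8.45
eef_pos: [0.4771, -0.1636, 0.0056]
tool_rot: [0.956, 0.293, 0.001, 0.001]
contact_force: [-0.1, 2.2, 7.1]
opening: 0.0351
grip_force: 60.0
```

Call:
carry_out(moves=[{"fingers": 0.7, "xyz": [0, 0, -0.005], "turn": [0, 0, 0]}, {"fingers": 0.7, "xyz": [0, 0, -0.02], "turn": [0, 0, 0]}, {"fingers": 0.7, "xyz": [0, 0, -0.05], "turn": [0, 0, 0]}, {"fingers": 0.7, "xyz": [0, 0, -0.09], "turn": [0, 0, 0]}, {"fingers": 0.7, "xyz": [0, 0, -0.12], "turn": [0, 0, 0]}, {"fingers": 0.7, "xyz": [0, 0, -0.12], "turn": [0, 0, 0]}])

```text
clock: 9.05
eef_pos: [0.4786, -0.1652, 0.1293]
tool_rot: [0.956, 0.293, 0.003, 0.004]
contact_force: [0.4, -0.3, 0.8]
opening: 0.035
grip_force: 59.9
```

```bash
python3 - <<'E'
from h import *
s=read_state();print(s["eef_pos"],s["opening"],s["grip_force"])
im=save("wrist","w6.png")
g=cv2.cvtColor(im,cv2.COLOR_RGB2HSV);m=((g[...,0]>45)&(g[...,0]<85)&(g[...,1]>50)&(g[...,2]>50)).astype(np.uint8)
n,L,S,ce=cv2.connectedComponentsWithStats(m);i=1+S[1:,4].argmax();print(S[i],ce[i])
r=R.from_quat(s["tool_rot"])
for dz in(.010,.014,.018):
  print(dz,r.inv().apply(at_z("wrist",ce[i],s["eef_pos"][2]+dz)-s["eef_pos"]))
cv2.imwrite("pics/w6c.png",cv2.resize(im[170:390,170:470,::-1],None,fx=2,fy=2))
E
```

```text
[ 0.47862355 -0.16518382  0.129266  ] 0.03496250237709297 59.92999166075606
[ 286  234   66   56 1828] [317.54102845 261.39059081]
0.01 [ 0.0008711  -0.00237177 -0.01002039]
0.014 [ 0.00317852 -0.00233989 -0.01401077]
0.018 [ 0.00548594 -0.00230802 -0.01800114]
```

View pics/w6c.png

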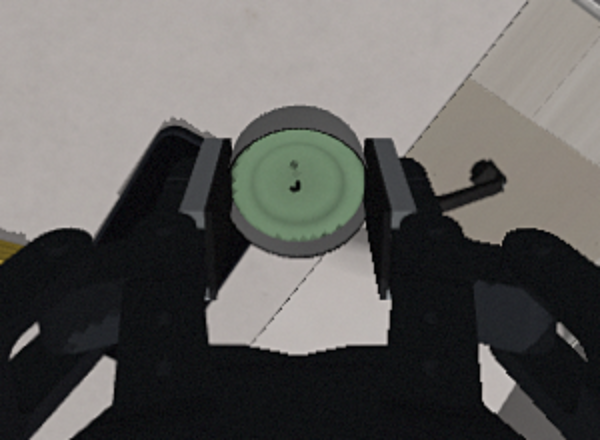

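The candle is held upright and centred between the pads at crop (298,185). Now I'll carry it over the stand.

```bash
python3 - <<'E'
from h import *
print(totool([.499,.064,.12],np.radians(34)))
E
```

```text
[[0.146, -0.1769, 0.006], 'yawnow', np.float64(34.1), 'turn z', np.float64(0.001)]
```

Call:
carry_out(moves=[{"fingers": 0.7, "xyz": [0.012, -0.015, 0], "turn": [0, 0, 0]}, {"fingers": 0.7, "xyz": [0.036, -0.044, 0], "turn": [0, 0, 0]}, {"fingers": 0.7, "xyz": [0.06, -0.073, 0], "turn": [0, 0, 0]}, {"fingers": 0.7, "xyz": [0.085, -0.103, 0], "turn": [0, 0, 0]}, {"fingers": 0.7, "xyz": [0.11, -0.133, 0], "turn": [0, 0, 0]}, {"fingers": 0.7, "xyz": [0.13, -0.158, 0], "turn": [0, 0, 0]}, {"fingers": 0.7, "xyz": [0.142, -0.172, 0.004], "turn": [0, 0, 0]}, {"fingers": 0.7, "xyz": [0.146, -0.177, 0.006], "turn": [0, 0, 0]}, {"fingers": 0.7, "xyz": [0.146, -0.177, 0.006], "turn": [0, 0, 0]}, {"fingers": 0.7, "xyz": [0.146, -0.177, 0.006], "turn": [0, 0, 0]}])

```text
clock: 10.1
eef_pos: [0.497, 0.0645, 0.1172]
tool_rot: [0.956, 0.293, -0.001, -0.0]
contact_force: [-0.5, -0.4, -0.3]
opening: 0.0348
grip_force: 59.9
```

```bash
python3 - <<'E'
from h import *
print(totool([.499,.064,.053],np.radians(34)))
E
```

```text
[[0.0015, 0.0016, 0.0642], 'yawnow', np.float64(34.0), 'turn z', np.float64(0.001)]
```

Call:
carry_out(moves=[{"fingers": 0.7, "xyz": [0.0015, 0.0015, 0.02], "turn": [0, 0, 0]}, {"fingers": 0.7, "xyz": [0.0015, 0.0015, 0.04], "turn": [0, 0, 0]}, {"fingers": 0.7, "xyz": [0.0015, 0.0015, 0.055], "turn": [0, 0, 0]}, {"fingers": 0.7, "xyz": [0.0015, 0.0015, 0.064], "turn": [0, 0, 0]}, {"fingers": 0.7, "xyz": [0.0015, 0.0015, 0.064], "turn": [0, 0, 0]}, {"fingers": 0.7, "xyz": [0.0015, 0.0015, 0.064], "turn": [0, 0, 0]}])

```text
clock: 10.7
eef_pos: [0.4999, 0.0643, 0.0543]
tool_rot: [0.956, 0.293, 0.0, 0.0]
contact_force: [-0.2, 0.5, -0.6]
opening: 0.0351
grip_force: 59.9
```

Call:
carry_out(moves=[{"fingers": 0.7, "xyz": [0, 0, 0.002], "turn": [0, 0, 0]}, {"fingers": 0.7, "xyz": [0, 0, 0.003], "turn": [0, 0, 0]}, {"fingers": 0.7, "xyz": [0, 0, 0.003], "turn": [0, 0, 0]}])

```text
clock: 11.0
eef_pos: [0.4997, 0.0648, 0.0511]
tool_rot: [0.956, 0.293, 0.0, 0.0]
contact_force: [1.1, 0.4, 0.3]
opening: 0.0347
grip_force: 59.9
```

Call:
carry_out(moves=[{"fingers": 0.7, "xyz": [0, 0, 0.001], "turn": [0, 0, 0]}, {"fingers": 0.7, "xyz": [0, 0, 0.002], "turn": [0, 0, 0]}, {"fingers": 0.7, "xyz": [0, 0, 0.002], "turn": [0, 0, 0]}])

```text
clock: 11.3
eef_pos: [0.4994, 0.0648, 0.0487]
tool_rot: [0.956, 0.293, -0.0, -0.0]
contact_force: [0.0, -0.2, -0.0]
opening: 0.0348
grip_force: 59.9
```

Call:
carry_out(moves=[{"fingers": 0.7, "xyz": [0, 0, 0.001], "turn": [0, 0, 0]}, {"fingers": 0.7, "xyz": [0, 0, 0.001], "turn": [0, 0, 0]}])

```text
clock: 11.5
eef_pos: [0.4994, 0.0648, 0.0476]
tool_rot: [0.956, 0.293, -0.0, -0.0]
contact_force: [-0.7, 0.6, -0.9]
opening: 0.035
grip_force: 59.9
```

Call:
carry_out(moves=[{"fingers": 0.7, "xyz": [0, 0, 0.001], "turn": [0, 0, 0]}, {"fingers": 0.7, "xyz": [0, 0, 0.001], "turn": [0, 0, 0]}])

```text
clock: 11.7
eef_pos: [0.4999, 0.0648, 0.0473]
tool_rot: [0.956, 0.293, 0.0, 0.0]
contact_force: [-1.5, -0.1, 4.1]
opening: 0.0348
grip_force: 60.4
```

Call:
carry_out(moves=[{"fingers": 0.7, "xyz": [0, 0, 0.001], "turn": [0, 0, 0]}, {"fingers": 0.7, "xyz": [0, 0, 0.001], "turn": [0, 0, 0]}])

```text
clock: 11.9
eef_pos: [0.5006, 0.0647, 0.0472]
tool_rot: [0.956, 0.293, 0.001, 0.0]
contact_force: [-2.2, 0.9, 9.1]
opening: 0.035
grip_force: 60.9
```

Contact came at z = 0.047, as expected for a seated stand. I'll ease off and release with a small opening.

Call:
carry_out(moves=[{"fingers": 0.7, "xyz": [0, 0, -0.0015], "turn": [0, 0, 0]}, {"fingers": 0.55, "xyz": [0, 0, -0.0015], "turn": [0, 0, 0]}, {"fingers": 0.45, "xyz": [0, 0, -0.0015], "turn": [0, 0, 0]}, {"fingers": 0.4, "xyz": [0, 0, -0.0015], "turn": [0, 0, 0]}, {"fingers": 0.4, "xyz": [0, 0, -0.0015], "turn": [0, 0, 0]}, {"fingers": 0.4, "xyz": [0, 0, -0.01], "turn": [0, 0, 0]}, {"fingers": 0.4, "xyz": [0, 0, -0.025], "turn": [0, 0, 0]}, {"fingers": 0.4, "xyz": [0, 0, -0.06], "turn": [0, 0, 0]}, {"fingers": 0.2, "xyz": [0, 0, -0.1], "turn": [0, 0, 0]}, {"fingers": 0, "xyz": [0, 0, -0.13], "turn": [0, 0, 0]}, {"fingers": 0, "xyz": [0, 0, -0.13], "turn": [0, 0, 0]}, {"fingers": 0, "xyz": [0, 0, -0.13], "turn": [0, 0, 0]}])

```text
clock: 13.1
eef_pos: [0.4999, 0.0648, 0.1768]
tool_rot: [0.956, 0.293, 0.001, 0.0]
contact_force: [-0.5, -0.5, -1.8]
opening: 0.0852
grip_force: 0.0
```

```bash
python3 - <<'E'
from h import *
im=save("wrist","w7.png")
u,v=proj("wrist",[C[0],C[1],.04]);l,t=int(u)-80,int(v)-75
a=cv2.imread("pics/w7.png")[t:t+150,l:l+160];print("origin",l,t)
a=np.clip(a.astype(float)*1.5,0,255).astype(np.uint8)
cv2.imwrite("pics/w7c.png",cv2.resize(a,None,fx=4,fy=4,interpolation=cv2.INTER_CUBIC))
E
```

```text
origin 238 108
```

View pics/w7c.png

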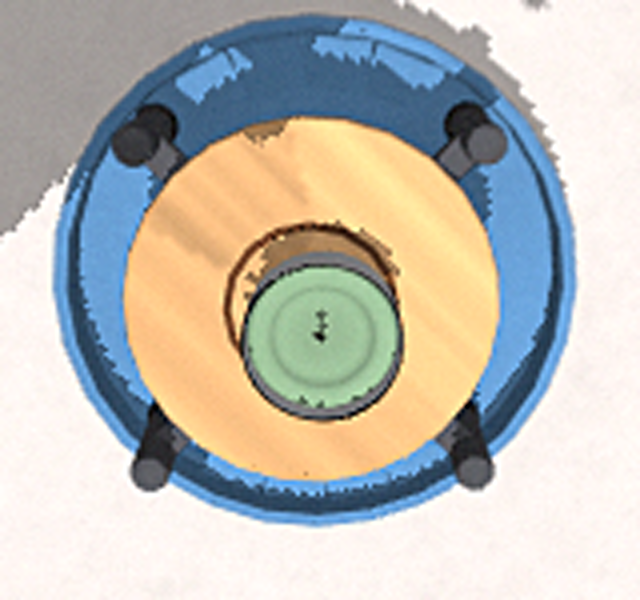

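The tea light stands upright inside the ring, with its wax centre at crop (322,340). The leg tops are at (485,143), (473,470), (150,472) and (135,143). One numeric check of the pose and the offset, then I'll hand it in.

```bash
python3 - <<'E'
from pnp import *
pose([(485,143),(473,470),(150,472),(135,143),(311,309)],[238,108])
a=at_z("wrist",[238+322/4,108+341/4],.058);b=at_z("wrist",[238+311/4,108+309/4],.042);print(a,b)
E
```

```text
xyz [ 0.4955  0.0669 -0.0012] tilt [-0.011  0.041] yaw -10.9 res [-0.05  0.1   0.13  0.18 -0.21  0.12  0.14  0.3  -0.02 -0.71]
[0.49647611 0.06364989 0.058     ] [0.49762478 0.06764403 0.042     ]
```

```bash
python3 -c "
from bench import *
print(sign_off())"
```

```text
the job is handed in; nothing more can be done
None
```

I turned the stand until its feet dropped off the arcs, set the tea light upright about 4 mm from the middle of its top, let go and handed the job in. The hand-in returned no verdict. The contact height when setting the tea light down fits a level, seated stand, but the camera fit still showed about 0.04 rad of lean (the limit is 0.025), which I took to be camera calibration error.

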